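# Refill the paint-pot rack under its lever-operated dust cover

## Robot

A 6-joint arm with a two-finger parallel gripper is mounted at the origin on a cart in front of the work surface, level with it; the furniture and walls round the work are solid. World frame = base frame: x ahead of the robot, y to its left, z up, the work surface at z = 0. Lengths are in mm, angles in rad, forces in N, time in s.
With the tool pointing down it reaches from about 300 to 1000 mm from the base axis. Payload 5.1 kg.
Tool frame: the origin (TCP) lies at the very end of the fingers, on their centre line; the grasp point (between the pads) lies 19 mm behind it (robot.grip_depth is the distance from the TCP to the grasp point, in mm); z points along the fingers, y is the line along which they close (so a half turn about z gives the same grasp; the last joint's range is limited). The gripper opens to 95 mm and grips with 3 to 60 N. Pads are 20 mm wide; open, the fingers measure 119 mm over their backs; the gripper's body (75 mm by 180 mm) begins 59 mm behind the grasp point.
Start: joints at [1.041, 0.124, 1.65, -0, 1.367, -0.083], TCP at [280.871, 586.171, 214.656] pointing down, gripper open.
Joint ranges: [-2.61, 2.61], [-1.02, 2.33], [0.03, 2.71], [-1.35, 4.49], [0.32, 2.68], [-2.91, 2.91]. Speed limits (rad/s): [2.57, 2.57, 3.14, 3.14, 3.14, 3.14].

## Interface

Orientations are given as a unit quaternion [w, x, y, z].
In Python, from bench import robot, vision gives the robot as it stands.
- The arm moves only by the tool arm_command, never from a script. Its argument "steps" is a list of rows, each a list of 3 entries, a list of its own where there are three numbers: the shift along the tool's x, y, z as a fraction of full scale, then the turn about the tool's z as a fraction of full scale, then the finger opening in mm, from 0 to 95.1. In form: [[[x, y, z], turn, jaw], ...]. A call has 1 to 5 rows; each row is the pose to reach, as a shift and turn from the pose commanded when the call began, along the tool's axes at that moment, turning the shorter way round; what a row does not reach only later rows make up. Full scale, the value 1, is 0.75 m for a shift and 2 pi rad for a turn. A row lasts 1/10 s, in which the tool goes at most 50 mm and 8.59 degrees, less where a joint would pass 70% of its speed; a pose out of reach is approached as far as the arm can. A call with a number of a shift or a turn outside -1 to 1 is refused whole. A call with a gripper value outside its range is refused whole. The fingers move at their own pace and stop on an object; "newtons" is the grip in N (left out, the last holds). Time passes only in rows, so rows that repeat a pose let the fingers close. It gives the time, the measured TCP pose, the force, the opening and the grip force at its end, in the units of the state.
- robot.observe(): the state, without advancing time (a new reading comes with each control period).
- vision.read_camera(name): name is "scene" or "top"; returns (picture, depth): 384x512x3 uint8, blue, green, red; 384x512 float32, mm along the optical axis (not along the pixel's ray), 0 where there is no reading.
- vision.calibration(name): a dict with "vfov" (degrees; the focal length in pixels is half the picture's height over the tangent of half this angle, whatever the lens; pixels are square), "cx", "cy" (the principal point, pixels), "extrinsics" (4x4, takes a point from world to camera coordinates). Camera axes: x right, y up, looking along -z (the intrinsics and any distortion apply to the point x, -y, -z); pixel columns grow to the right and rows downward; lengths in mm; the calibration is good to about 2 mm. A picture is of the moment at which its call begins. calibration takes no time and is no camera call.
- robot.sign_off(): hands the job in; it is judged then, once.
The state is a dict: "time": time; "joint_positions": joint angles; "joint_velocities": joint speeds; "joint_torque": joint torques, N m; "tool_pos": TCP position; "orientation": TCP orientation; "contact_force": force on the tool from outside, world axes, zero at the start; "ft_torque": the same for the moment, N m; "gripper_width": opening from 0.0 (shut) to 1.0 (fully open); "gripper_force": force on a finger pad.
Only numpy, scipy, OpenCV 4.12 (cv2) and the standard library are available. Lean on these libraries where they do the work, as an engineer would, in place of code of your own. Each camera call takes 0.05 s, during which the arm holds its last target. There are 200 camera calls.

## Task

Stand the reel of solder on the red lever of the paint-pot rack so that its weight alone holds the clear cover open, and while it is open put the paint pot that stands outside upright into the one empty pocket, fully down, leaving the other two pots in theirs. Then take the reel off so that the cover shuts, and stand the reel back on the lid of the blue parts case. Move the cover only by its lever, never by touching it, and do not disturb the other things on the worktop.

Things in the scene. Friction and masses are not known exactly. Their poses are not given: they have to be found in the camera images.
- pot_rack: paint-pot rack fixed to the worktop: light wooden board 112 (x) x 156 (y) x 18 mm with three round through pockets along y; at its right end a grey housing 34 mm high (y -79 to -97 mm), then the red lever. Origin: centre of the board's underside. x to the back (cover hinge), y left along the row, z up. Placed and turned anew in every run.
- lever (a joint): angle of the red lid-lift lever: 0 released (slopes up outwards by 0.30 rad), 0.40 fully pressed (slopes down by 0.10 rad; cover fully open). Pivot at rack y = -106 mm, z = 32 mm, axis along rack x. Springs up, shutting the cover, when nothing presses it; about 1.5 N on the tread presses it fully, so the reel's weight alone does, in about half a second.
- tread (a point): top centre of the lever's ribbed red tread, 70 mm from the pivot; moves with the lever, from 56 mm above the worktop (released) to 28 mm (pressed, at rack x 0, y -175 mm). Tread 36 mm wide (rack x), 60 mm long (rack y), 6 mm thick, with lips 4 mm high at its inner and outer ends, 56 mm apart.
- cover (a joint): opening angle of the clear cover, geared to the lever (4.375 times its angle): 0 shut over the pots, 1.75 rad fully open. Hinge along the rack's back edge (rack x = 53 mm, z = 21 mm); it swings up and back, and when open leans 10 degrees back from upright behind the hinge, up to 130 mm above the worktop, leaving the pockets free from above.
- hood: the clear cover itself, five thin clear walls with blue edges, 106 x 152 x 24 mm; shut, its top is 45 mm above the worktop. Origin on the hinge line, middle of its length; axes as the rack's when shut. To be moved only by the lever, never touched.
- solder_reel: white reel of solder with round flanges, 44 mm diameter, 26 mm high, about 0.3 kg, standing upright (axis vertical) on the parts case at the start. Origin: centre of its underside.
- parts_case: flat blue small-parts case with a clear hinged lid that rests shut and is to stay shut, 140 (x) x 203 (y) mm; the case is fixed, its lid is a level surface 35 mm above the worktop. Origin: centre of its underside; its own x and y run along the short and long sides.
- pocket_left (a point): centre of the left pocket of the rack, at worktop level (pots in a pocket stand on the worktop itself). Round hole 39 mm across through the 18 mm board, 46 mm from its neighbour, 24 mm in front of the rack's origin. Any one of the three is empty at the start.
- pocket_middle (a point): centre of the middle pocket of the rack, at worktop level (pots in a pocket stand on the worktop itself). Round hole 39 mm across through the 18 mm board, 46 mm from its neighbour, 24 mm in front of the rack's origin. Any one of the three is empty at the start.
- pocket_right (a point): centre of the right pocket of the rack, at worktop level (pots in a pocket stand on the worktop itself). Round hole 39 mm across through the 18 mm board, 46 mm from its neighbour, 24 mm in front of the rack's origin. Any one of the three is empty at the start.
- pot_red: paint pot with dark red ribbed lid, 33 to 35 mm diameter, 34 mm high, 30 to 60 g. Origin: centre of its underside; z up. Two of the three pots stand in the rack at the start, one (any colour) stands on the worktop left of the rack.
- pot_green: paint pot with green ribbed lid, 33 to 35 mm diameter, 34 mm high, 30 to 60 g. Origin: centre of its underside; z up. Two of the three pots stand in the rack at the start, one (any colour) stands on the worktop left of the rack.
- pot_yellow: paint pot with yellow ribbed lid, 33 to 35 mm diameter, 34 mm high, 30 to 60 g. Origin: centre of its underside; z up. Two of the three pots stand in the rack at the start, one (any colour) stands on the worktop left of the rack.
- glue_bottle: blue glue bottle with yellow cap and needle, 34 mm diameter, 122 mm high, standing behind the stray pot; bystander. Origin: centre of its underside.
- screwdriver: small yellow screwdriver, 114 x 13 x 15 mm, lying right of the parts case; bystander. Origin: centre of its underside.
- cutters: blue side cutters, 124 x 45 x 12 mm, lying right of the parts case; bystander. Origin: centre of its underside.
- relay: small blue relay, 20 x 28 x 26 mm, standing left of the rack; bystander. Origin: centre of its underside.
Mind the look-alikes: they are no part of the job. There is more than one size of the pot_green; the job needs the smaller.

How it is judged:
By the outcome, as a careful person would: the job done as asked, in the order asked, and still so for the second after the job is handed in, with the robot touching nothing.
It also fails if it takes over 72 s, if anything falls off the work surface, if the arm or the gripper's body presses on something with over 40 N, if the wrist force passes 120 N, or if a joint passes its speed limit or range.

## Working session

There is one attempt and no reset: what is moved stays moved. The work goes in short steps, Python scripts to look and compute and a tool call to move; the robot and the scene stay as the last step left them, time stands still between calls to the robot, and variables do not carry over. Pictures are saved under pics/ and viewed, at most 11 in all, crops included, and the job is handed in when it is done.

Besides the shell and the picture viewer there is one more tool, called after "Emit:" in YAML: its name, and indented under it one key for each argument. arm_command: Moves the arm, as the interface text tells. Shift numbers are shares of 0.75 m and turn numbers shares of 2 pi rad, none past 1 either way. Its arguments: {"type":"object","properties":{"steps":{"type":"array"},"newtons":{"type":"number"}},"required":["steps"]}

```bash
ls; mkdir -p pics; python3 - <<'E'
from bench import robot, vision
import cv2, numpy as np
for n in("scene","top"):
    im,d=vision.read_camera(n); cv2.imwrite(f"pics/{n}0.png",im); np.save(f"pics/{n}0.npy",d)
    print(n,vision.calibration(n), (d>0).mean())
print(robot.observe())
E
```

```text
pics
scene {'vfov': 44.893410410332066, 'cx': 261.7228430779173, 'cy': 185.3429318205923, 'extrinsics': array([[ 7.72922878e-01, -6.34494540e-01,  2.62748891e-03,
        -3.56151392e+02],
       [ 3.04265348e-01,  3.74274736e-01,  8.75980034e-01,
        -2.73662114e+02],
       [-5.56787951e-01, -6.76265555e-01,  4.82340209e-01,
        -1.31095967e+03],
       [ 0.00000000e+00,  0.00000000e+00,  0.00000000e+00,
         1.00000000e+00]])} 0.935577392578125
top {'vfov': 44.61046018946678, 'cx': 254.0161700492366, 'cy': 188.80436939032666, 'extrinsics': array([[-5.81295073e-02, -9.98264098e-01, -9.47374880e-03,
         1.53475158e+02],
       [ 8.91288614e-01, -5.61703295e-02,  4.49943886e-01,
        -5.14260967e+02],
       [-4.49694971e-01,  1.77111719e-02,  8.93006578e-01,
        -1.12820927e+03],
       [ 0.00000000e+00,  0.00000000e+00,  0.00000000e+00,
         1.00000000e+00]])} 0.9914703369140625
{'time': 0.1, 'joint_positions': array([ 1.04135578e+00,  1.24398619e-01,  1.65153336e+00, -1.62019941e-05,
        1.36749098e+00, -8.25893269e-02]), 'joint_velocities': array([ 8.27171638e-05, -5.18780591e-04, -2.64362140e-03,  5.26509087e-05,
        4.59505949e-04,  9.87192844e-04]), 'joint_torque': array([ 2.80811955e-04, -4.18878937e+01, -3.61097181e+01,  7.77277141e-02,
        4.61613236e-02, -9.91668367e-05]), 'tool_pos': array([280.61445549, 585.66577092, 213.53908442]), 'orientation': array([-2.68136836e-04,  2.21569685e-01,  9.75144111e-01, -8.75029304e-04]), 'contact_force': array([ 0.67340857,  1.04127568, -0.09723682]), 'ft_torque': array([-0.0153286 ,  0.00777709, -0.03204279]), 'gripper_force': 0.0, 'gripper_width': 1.0031291614831799}
```

View pics/scene0.png

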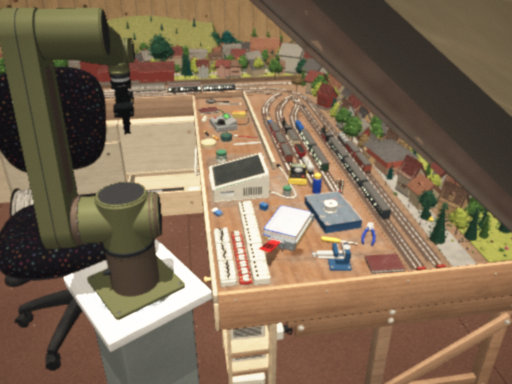

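View pics/top0.png

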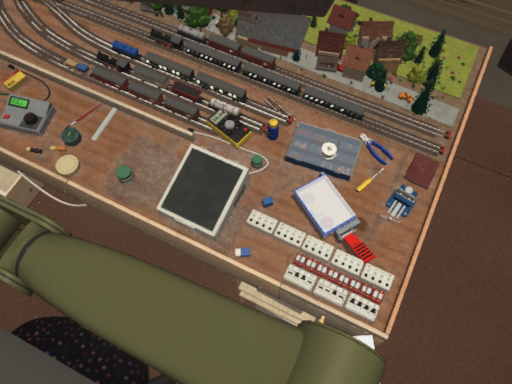

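```bash
cat > h.py <<'E'
import cv2, numpy as np
from bench import robot, vision
def grab(n,tag):
    im,d=vision.read_camera(n); cv2.imwrite(f"pics/{n}{tag}.png",im); np.save(f"pics/{n}{tag}.npy",d); return im,d
def load(n,tag): return cv2.imread(f"pics/{n}{tag}.png"),np.load(f"pics/{n}{tag}.npy")
def cam(n):
    c=vision.calibration(n); E=c["extrinsics"]; f=192/np.tan(np.radians(c["vfov"])/2); return c,E[:3,:3],E[:3,3],f
def dirs(n,u,v):
    c,R,t,f=cam(n); u=np.asarray(u,float);v=np.asarray(v,float)
    dc=np.stack([(u-c["cx"])/f,-(v-c["cy"])/f,-np.ones_like(u)],-1); return dc@R, -R.T@t   # world dir per unit depth, centre
def plane(n,u,v,z):
    d,C=dirs(n,u,v); return C+d*((z-C[2])/d[...,2])[...,None]
def cloud(n,dep):
    v,u=np.mgrid[:384,:512]; d,C=dirs(n,u,v); P=C+d*dep[...,None]; P[dep<=0]=np.nan; return P
def proj(n,P):
    c,R,t,f=cam(n); q=np.asarray(P,float)@R.T+t; return np.stack([c["cx"]+f*q[...,0]/-q[...,2], c["cy"]-f*q[...,1]/-q[...,2]],-1)
E
python3 - <<'E'
from h import *
im,d=load("top","0")
cv2.imwrite("pics/crop1.png",cv2.resize(im[110:280,215:415],None,fx=4,fy=3.5,interpolation=cv2.INTER_CUBIC)[:600])
P=cloud("top",d)
for u,v in [(329,150),(257,160),(325,207),(358,247),(313,195),(272,129),(300,158),(230,130),(290,180),(267,201),(300,240)]:
    print((u,v),P[v,u].round(1))
E
```

```text
(329, 150) [ 670.7 -107.6   55.6]
(257, 160) [662.3 106.   34.9]
(325, 207) [492.4 -74.5  45.1]
(358, 247) [ 367.6 -146.5   50.9]
(313, 195) [532.4 -45.5  43.6]
(272, 129) [755.   54.7  56.5]
(300, 158) [659.1 -21.9  38.1]
(230, 130) [776.7 182.6  31.2]
(290, 180) [606.7  10.6   1. ]
(267, 201) [532.6  85.1  20.5]
(300, 240) [407.8   2.6  21.3]
```

View pics/crop1.png

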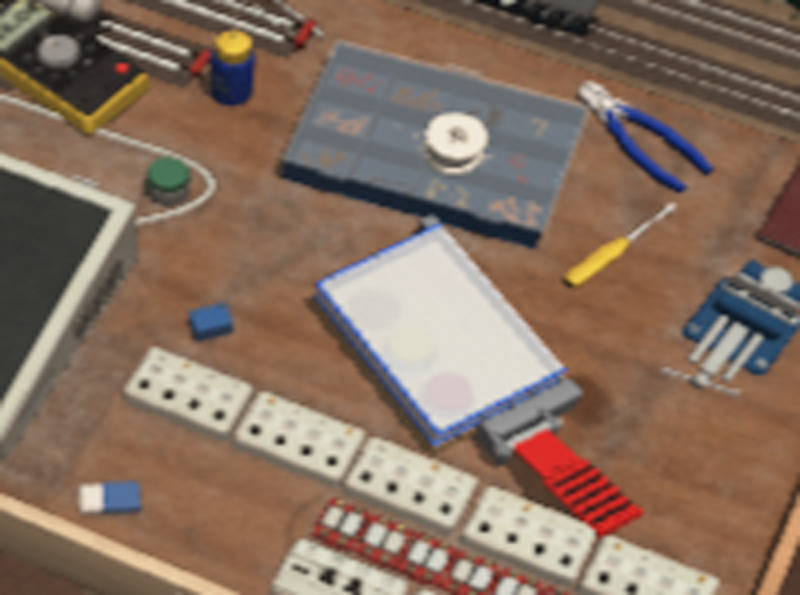

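```bash
cat > m.py <<'E'
from h import *
def rect(pts):
    (c,s,a)=cv2.minAreaRect(pts.astype(np.float32)); return np.round(c,1),np.round(s,1),round(a,2)
def near(P,x,y,r): return (np.hypot(P[...,0]-x,P[...,1]-y)<r)
E
python3 - <<'E'
from m import *
np.set_printoptions(suppress=True,precision=1)
im,d=load("top","0"); P=cloud("top",d); hsv=cv2.cvtColor(im,cv2.COLOR_BGR2HSV)
x,y,z=[P[...,i] for i in range(3)]
m=near(P,500,-70,150)&(z>40)&(z<49)&(x>400)&(x<610)&~((hsv[...,0]<10)&(hsv[...,1]>150))
n,l,st,c=cv2.connectedComponentsWithStats(m.astype(np.uint8)); k=1+np.argmax(st[1:,4]); h=P[l==k]
print("hood",st[k],rect(h[:,:2]),np.median(h[:,2]))
m=near(P,670,-70,160)&(z>31)&(z<41)&(x>570)
n,l,st,c=cv2.connectedComponentsWithStats(m.astype(np.uint8)); k=1+np.argmax(st[1:,4]); h=P[l==k]
print("case",st[k],rect(h[:,:2]),np.median(h[:,2]))
r=((hsv[...,0]<8)|(hsv[...,0]>172))&(hsv[...,1]>150)&near(P,367,-146,70)&(z>12)
n,l,st,c=cv2.connectedComponentsWithStats(r.astype(np.uint8)); k=l[247,358]
h=P[l==k];print("lever",st[k],rect(h[:,:2]),np.percentile(h[:,2],[1,50,99]))
v,u=np.nonzero(l==k); print("lever px",rect(np.c_[u,v]))
m=near(P,670,-107,40)&(z>56)&(z<66); h=P[m]; print("reel",rect(h[:,:2]),cv2.minEnclosingCircle(h[:,:2].astype(np.float32)),np.median(h[:,2]))
m=near(P,660,106,40)&(z>31)&(z<40); h=P[m]; print("pot",rect(h[:,:2]),cv2.minEnclosingCircle(h[:,:2].astype(np.float32)),np.median(h[:,2]))
for u,v in[(124,174),(70,133),(257,160),(272,120),(267,201),(242,252)]:
    q=P[v,u]; m=near(P,q[0],q[1],60)&(z>15)&((hsv[...,0]>60)&(hsv[...,0]<130)&(hsv[...,1]>90)); h=P[m]; print((u,v),q,rect(h[:,:2]),h[:,2].max())
m=near(P,600,0,40)&(abs(z)<8); print("table",np.median(P[near(P,600,10,20)][:,2]))
# surrounding obstacles: heights near pot
m=near(P,662,106,90)&(z>8)&~near(P,662,106,25); h=P[m]; print("around pot max z",h[:,2].max(), h[np.argmax(h[:,2])])
E
```

```text
hood [ 295  174   61   60 1744] (array([506.7, -75.5]), array([157. , 109.8]), 26.88) 45.14891670246254
case [ 286  121   77   56 2260] (array([693.3, -99.1]), array([202.9, 142.2]), 66.03) 35.29598973944769
lever [344 233  32  30 387] (array([ 367.6, -148.5]), array([92.8, 36.6]), 28.18) [34.4 53.3 69.6]
lever px (array([359.3, 247.2]), array([35.7, 12.8]), 47.73)
reel (array([ 673.5, -108.4]), array([41.7, 42.5]), 53.63) ((673.8080444335938, -107.92431640625), 23.04570960998535) 61.07268063524987
pot (array([667.4, 105.4]), array([29.3, 29.6]), 22.36) ((668.40576171875, 105.23712158203125), 16.828353881835938) 35.41475374378774Traceback (most recent call last):
  File "<stdin>", line 18, in <module>
    return umr_maximum(a, axis, None, out, keepdims, initial, where)
ValueError: zero-size array to reduction operation maximum which has no identity
```

```bash
python3 - <<'E'
from m import *
np.set_printoptions(suppress=True,precision=1)
im,d=load("top","0"); P=cloud("top",d); hsv=cv2.cvtColor(im,cv2.COLOR_BGR2HSV)
x,y,z=[P[...,i] for i in range(3)]
c=np.array([668,105.3])
for lab,cc in(("pot",c),("reel",np.array([673.6,-108.2])),("tread",np.array([351,-156])),("pocketL",np.array([536.6,-33.1]))):
    dx,dy=x-cc[0],y-cc[1]; r=np.hypot(dx,dy); a=np.degrees(np.arctan2(dy,dx))%360
    print(lab)
    for r0,r1 in((22,40),(40,60),(60,80),(80,110)):
        print(r0,r1,[int(np.nanmax(np.where((r>r0)&(r<r1)&(a>=q)&(a<q+30),z,-9))) for q in range(0,360,30)])
m=near(P,760,55,40)&(z>95); h=P[m]; print("glue top",h.mean(0) if len(h) else None,len(h))
m=near(P,760,55,45)&(z>25); h=P[m]; print("glue",rect(h[:,:2]),h[:,2].max())
for u,v in[(124,174),(70,133),(257,160)]:
    q=P[v,u]; m=near(P,q[0],q[1],45)&(z>q[2]-4); h=P[m]; print((u,v),q,rect(h[:,:2]),np.percentile(h[:,2],95))
E
```

```text
pot
22 40 [8, 6, 5, 1, 12, 11, 11, 9, 7, 7, 8, 9]
40 60 [12, 593, 604, 7, 10, 8, 5, 5, 5, 4, 5, 4]
60 80 [568, 583, 620, 636, 107, 104, 7, 6, 7, 9, 5, 7]
80 110 [547, 40, 6, 667, 106, 105, 9, 6, 40, 41, 81, 82]
reel
22 40 [59, 39, 40, 63, 42, 65, 39, 41, 40, 43, 58, 58]
40 60 [42, 40, 40, 40, 39, 40, 40, 41, 42, 41, 41, 41]
60 80 [41, 41, 42, 39, 39, 43, 40, 39, 40, 41, 42, 42]
80 110 [40, 43, 42, 41, 42, 50, 38, 41, 40, 41, 39, 38]
tread
22 40 [58, 55, 52, 30, 32, 69, 73, 69, 70, -9, 853, 860]
40 60 [47, 46, 30, 33, 30, 32, 33, 31, 4, 6, 843, 845]
60 80 [44, 41, 33, 30, 24, 24, 30, 31, 5, 6, 824, 825]
80 110 [50, 51, 32, 27, 30, 30, 36, 34, 6, 6, 811, 812]
pocketL
22 40 [50, 50, 49, 50, 49, 53, 50, 50, 51, 50, 52, 49]
40 60 [7, 6, 26, 7, 6, 51, 50, 51, 50, 51, 49, 50]
60 80 [7, 6, 7, 6, 8, 47, 51, 51, 52, 51, 50, 4]
80 110 [7, 6, 24, 24, 27, 28, 52, 52, 51, 46, 46, 39]
glue top [768.4  49.3 116.5] 2
glue (array([764.9,  50.2]), array([31.6, 32.1]), 19.04) 118.1604282065789
(124, 174) [630.9 494.5  50.3] (array([640.7, 497.1]), array([44.1, 41.9]), 25.72) 54.14869496288234
(70, 133) [804.9 681.7  20.4] (array([794.5, 677.8]), array([57.8, 54.3]), 39.3) 33.29108861989116
(257, 160) [662.3 106.   34.9] (array([667.4, 105.4]), array([29.3, 29.6]), 22.36) 38.24826003435878
```

```bash
python3 - <<'E'
from m import *
np.set_printoptions(suppress=True,precision=1)
im,d=load("top","0"); P=cloud("top",d)
print(plane("top",np.array([247,196,214]),np.array([169,147,232]),104))
x,y,z=[P[...,i] for i in range(3)]
m=(z>92)&(z<112)&(x>430)&(x<760)&(y>90)&(y<330); h=P[m]; print(rect(h[:,:2]),np.median(h[:,2])); print(cv2.boxPoints(cv2.minAreaRect(h[:,:2].astype(np.float32))))
E
```

```text
[[594.9 137.6 104. ]
 [675.8 279.1 104. ]
 [413.1 232.9 104. ]]
(array([617.3, 230.1]), array([186.8,  78.7]), 60.29) 97.37509855265341
[[536.8 168.5]
 [605.2 129.5]
 [697.7 291.7]
 [629.4 330.7]]
```

Emit:
arm_command:
  steps:
    - [[-0.218,-0.152,0],0,95]
    - [[-0.218,-0.152,0],0,80]
    - [[-0.218,-0.152,0],0,70]
    - [[-0.218,-0.152,0],0,70]
    - [[-0.218,-0.152,0],0,70]
  newtons: 20

```text
time: 0.6
tool_pos: [381.2, 408.5, 214.2]
orientation: [0.0, 0.224, 0.975, -0.001]
contact_force: [-0.5, 0.2, 1.0]
gripper_width: 0.75
gripper_force: 0.0
```

Emit:
arm_command:
  steps:
    - [[-0.218,-0.152,0],0,70]
    - [[-0.218,-0.152,0],0,70]
    - [[-0.218,-0.152,0],0,70]
    - [[-0.218,-0.152,0],0,70]
    - [[-0.218,-0.152,0],0,70]

```text
time: 1.1
tool_pos: [479.2, 235.4, 214.3]
orientation: [0.0, 0.225, 0.974, -0.001]
contact_force: [-0.2, 0.3, -0.2]
gripper_width: 0.734
gripper_force: 0.0
```

Emit:
arm_command:
  steps:
    - [[-0.218,-0.152,0],0,70]
    - [[-0.218,-0.152,0],0,70]
    - [[-0.218,-0.152,0],0,70]
    - [[-0.218,-0.152,0],0,70]
    - [[-0.218,-0.152,0],0,70]

```text
time: 1.6
tool_pos: [577.2, 62.5, 214.1]
orientation: [0.0, 0.224, 0.975, -0.001]
contact_force: [-0.3, 0.9, -1.4]
gripper_width: 0.734
gripper_force: 0.0
```

Emit:
arm_command:
  steps:
    - [[-0.218,-0.152,0],-0.119,70]
    - [[-0.218,-0.152,0],-0.119,70]
    - [[-0.218,-0.152,0],-0.119,70]
    - [[-0.218,-0.152,0.08],-0.119,70]
    - [[-0.218,-0.152,0.08],-0.119,70]

```text
time: 2.1
tool_pos: [674.0, -108.0, 152.2]
orientation: [-0.001, -0.152, 0.988, 0.001]
contact_force: [0.4, 0.2, 0.3]
gripper_width: 0.738
gripper_force: 0.0
```

```bash
cat >> h.py <<'E'
from scipy.spatial.transform import Rotation
def rel(P,yaw=None):
    "shares from the measured pose to world TCP P and finger-closing direction yaw (deg)"
    s=robot.observe(); q=s["orientation"]; R=Rotation.from_quat(np.r_[q[1:],q[0]]).as_matrix()
    y=np.degrees(np.arctan2(R[1,1],R[0,1])); t=0 if yaw is None else (yaw-y+90)%180-90
    d=R.T@(np.asarray(P,float)-s["tool_pos"])
    print("t",round(s["time"],2),"pos",s["tool_pos"].round(1),"yaw",y.round(1),"w",round(s["gripper_width"]*95.1,1),"F",s["contact_force"].round(1),"gf",round(float(s["gripper_force"]),1),"j6",s["joint_positions"][5].round(2))
    print("  mm",d.round(1),"share",(d/750).round(4),"turn",round(-t/360,4),"rows",round(np.linalg.norm(d)/50,1),"z",R[:,2].round(3))
E
python3 -c "
from h import *
rel([673.6,-108.2,110],117.3)"
```

```text
t 2.1 pos [ 674.  -108.   152.2] yaw 107.5 w 70.2 F [0.4 0.2 0.3] gf 0.0 j6 -2.11
  mm [ 0.4 -0.1 42.2] share [ 0.0005 -0.0002  0.0562] turn -0.0271 rows 0.8 z [-0.002  0.001 -1.   ]
```

Emit:
arm_command:
  steps:
    - [[0,0,0.05],-0.024,70]
    - [[0,0,0.1],-0.0271,70]
    - [[0,0,0.13],-0.0271,70]
    - [[0,0,0.15],-0.0271,70]
    - [[0,0,0.151],-0.0271,70]

```text
time: 2.6
tool_pos: [671.9, -105.7, 38.4]
orientation: [-0.002, -0.234, 0.972, 0.001]
contact_force: [-0.9, 0.3, -0.1]
gripper_width: 0.737
gripper_force: 0.0
```

Emit:
arm_command:
  steps:
    - [[0,0,0],0,30]
    - [[0,0,0],0,30]
    - [[0,0,0],0,30]
    - [[0,0,0],0,30]
    - [[0,0,0],0,30]

```text
time: 3.1
tool_pos: [674.5, -107.8, 43.0]
orientation: [0.001, -0.233, 0.972, -0.0]
contact_force: [0.3, 1.0, 3.6]
gripper_width: 0.461
gripper_force: 20.0
```

```bash
python3 -c "
from h import *
rel([351.2,-155.8,110],117.3)"
```

```text
t 3.1 pos [ 674.5 -107.8   43. ] yaw 117.0 w 43.8 F [0.3 1.  3.6] gf 20.0 j6 -2.28
  mm [309.8 103.8 -67.7] share [ 0.413   0.1384 -0.0903] turn -0.0009 rows 6.7 z [ 0.002 -0.    -1.   ]
```

Emit:
arm_command:
  steps:
    - [[0,0,-0.03],0,30]
    - [[0,0,-0.06],0,30]
    - [[0,0,-0.09],0,30]
    - [[0,0,-0.09],0,30]

```text
time: 3.5
tool_pos: [675.8, -108.3, 112.6]
orientation: [0.003, -0.233, 0.972, -0.002]
contact_force: [0.3, -0.9, -0.8]
gripper_width: 0.456
gripper_force: 20.0
```

Emit:
arm_command:
  steps:
    - [[0.03,0.01,0],0,30]
    - [[0.08,0.027,0],0,30]
    - [[0.13,0.044,0],0,30]
    - [[0.18,0.06,0],0,30]
    - [[0.206,0.069,0],0,30]

```text
time: 4.0
tool_pos: [508.4, -131.3, 106.1]
orientation: [-0.002, -0.233, 0.972, 0.001]
contact_force: [0.2, 0.4, -2.9]
gripper_width: 0.456
gripper_force: 20.0
```

Emit:
arm_command:
  steps:
    - [[0.05,0.017,0],0,30]
    - [[0.1,0.034,0],0,30]
    - [[0.15,0.05,0],0,30]
    - [[0.19,0.064,0],0,30]
    - [[0.206,0.069,0],0,30]

```text
time: 4.5
tool_pos: [348.0, -155.0, 106.4]
orientation: [-0.001, -0.233, 0.973, 0.001]
contact_force: [0.3, -0.3, -3.6]
gripper_width: 0.454
gripper_force: 20.0
```

```bash
python3 - <<'E'
from m import *
rel([351.2,-155.8,110],117.3)
im,d=grab("top","1"); im2,_=grab("scene","1")
a=cv2.resize(im[170:280,270:410],(700,550),interpolation=cv2.INTER_CUBIC); cv2.imwrite("pics/crop2.png",a)
rel([351.2,-155.8,110],117.3)
E
```

```text
t 4.5 pos [ 348.  -155.   106.4] yaw 116.9 w 43.2 F [ 0.3 -0.3 -3.6] gf 20.0 j6 -2.6
  mm [-2.5 -2.2 -3.6] share [-0.0033 -0.0029 -0.0048] turn -0.0011 rows 0.1 z [-0.003  0.001 -1.   ]
t 4.6 pos [ 349.2 -155.3  107. ] yaw 116.9 w 43.6 F [-0.3  0.5 -2. ] gf 20.0 j6 -2.6
  mm [-1.6 -1.4 -3. ] share [-0.0021 -0.0018 -0.004 ] turn -0.0012 rows 0.1 z [-0.002  0.001 -1.   ]
```

View pics/crop2.png

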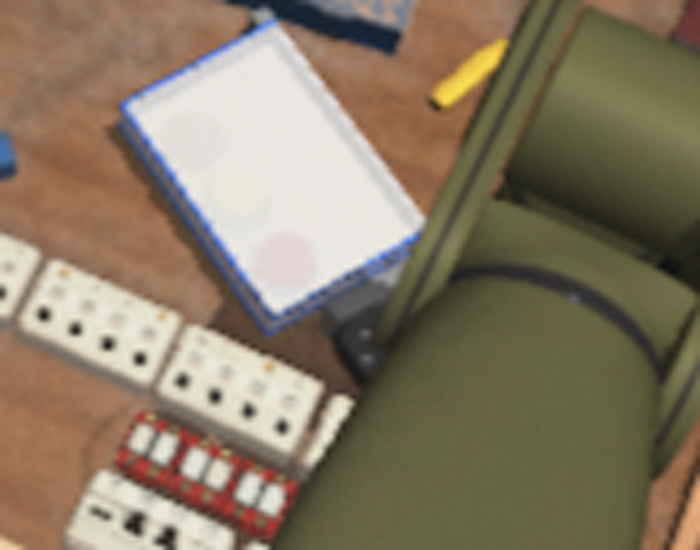

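Emit:
arm_command:
  steps:
    - [[-0.003,-0.002,0.02],-0.001,30]
    - [[-0.003,-0.002,0.03],-0.001,30]
    - [[-0.003,-0.002,0.04],-0.001,30]
    - [[-0.003,-0.002,0.045],-0.001,30]
    - [[-0.003,-0.002,0.045],-0.001,30]

```text
time: 5.1
tool_pos: [353.7, -155.6, 74.3]
orientation: [-0.001, -0.237, 0.972, 0.001]
contact_force: [-0.0, -0.2, -2.7]
gripper_width: 0.459
gripper_force: 20.0
```

```bash
python3 - <<'E'
from m import *
rel([351.4,-156.2,38],117.3)
im,d=load("top","0"); P=cloud("top",d); z=P[...,2]
for r in (30,40,50):
  for a in(100,117,135):
    q=np.array([351.4,-156.2])+r*np.array([np.cos(np.radians(a)),np.sin(np.radians(a))]); print(r,a,np.median(z[near(P,q[0],q[1],7)]).round(1),end="; ")
E
```

```text
t 5.1 pos [ 353.7 -155.6   74.3] yaw 117.4 w 43.7 F [-0.  -0.2 -2.7] gf 20.0 j6 -2.6
  mm [ 2.3  0.4 36.3] share [0.003  0.0005 0.0483] turn 0.0002 rows 0.7 z [-0.002  0.001 -1.   ]
30 100 24.6; 30 117 26.0; 30 135 25.7; 40 100 26.1; 40 117 25.1; 40 135 26.2; 50 100 25.2; 50 117 25.0; 50 135 22.2;
```

Emit:
arm_command:
  steps:
    - [[0.002,0,0.015],0,30]
    - [[0.002,0,0.027],0,30]
    - [[0.002,0,0.038],0,30]
    - [[0.002,0,0.048],0,30]
    - [[0.002,0,0.048],0,30]

```text
time: 5.6
tool_pos: [352.4, -156.6, 38.3]
orientation: [-0.0, -0.236, 0.972, 0.0]
contact_force: [0.7, -0.0, -2.3]
gripper_width: 0.456
gripper_force: 20.0
```

Emit:
arm_command:
  steps:
    - [[0,0,0.002],0,30]
    - [[0,0,0.003],0,30]
    - [[0,0,0.003],0,30]

```text
time: 5.9
tool_pos: [352.5, -156.7, 37.7]
orientation: [-0.001, -0.237, 0.972, 0.0]
contact_force: [-5.7, -0.0, 7.1]
gripper_width: 0.456
gripper_force: 20.0
```

```bash
python3 - <<'E'
from m import *
rel([351.4,-156.2,35],117.3)
im,d=grab("top","2"); im2,_=grab("scene","2")
a=cv2.resize(im[130:280,270:410],(373,400),interpolation=cv2.INTER_CUBIC); b=cv2.resize(im2[200:300,200:300],(400,400),interpolation=cv2.INTER_CUBIC)
cv2.imwrite("pics/crop3.png",np.hstack([a,b]))
E
```

```text
t 5.9 pos [ 352.5 -156.7   37.7] yaw 117.4 w 43.4 F [-5.7 -0.   7.1] gf 20.0 j6 -2.61
  mm [0.8 0.9 2.7] share [0.001  0.0012 0.0036] turn 0.0002 rows 0.1 z [-0.001  0.    -1.   ]
```

View pics/crop3.png

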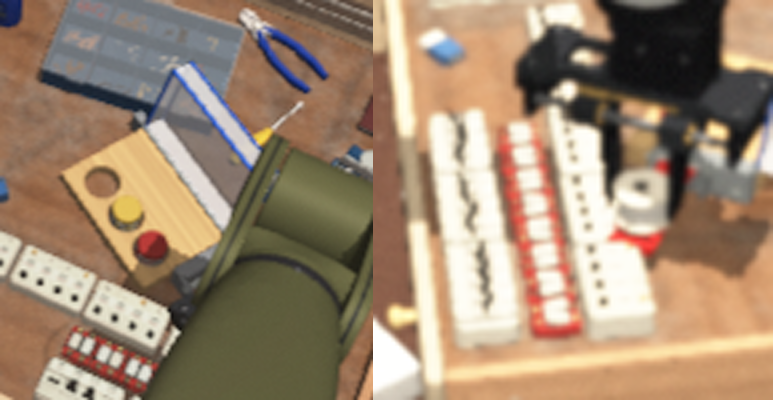

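```bash
python3 - <<'E'
from m import *
np.set_printoptions(suppress=True,precision=1)
im,d=load("top","2"); hsv=cv2.cvtColor(im,cv2.COLOR_BGR2HSV); P=cloud("top",d); z=P[...,2]
m=near(P,500,-60,110)&(z>12)&(z<24)&(hsv[...,0]>10)&(hsv[...,0]<25)&(hsv[...,2]>165)
n,l,st,c=cv2.connectedComponentsWithStats(m.astype(np.uint8)); k=1+np.argmax(st[1:,4]); b=(l==k).astype(np.uint8)
cs,h=cv2.findContours(b,cv2.RETR_CCOMP,cv2.CHAIN_APPROX_NONE)
for c,hh in zip(cs,h[0]):
    if hh[3]>=0 and len(c)>12:
        e=cv2.fitEllipse(c); print("hole",e, plane("top",e[0][0],e[0][1],18.))
v,u=np.nonzero(b); print("board",rect(P[b>0][:,:2]), rect(plane("top",u,v,18.)[:,:2]))
for lab,lo,hi in(("yellow",18,35),("red",0,8)):
    mm=near(P,500,-60,110)&(z>27)&(z<42)&(hsv[...,0]>=lo)&(hsv[...,0]<=hi)&(hsv[...,1]>120)
    q=P[mm][:,:2].astype(np.float32); print(lab,len(q),rect(q))
E
```

```text
hole ((317.0320129394531, 209.64329528808594), (14.388321876525879, 15.348794937133789), 8.030740737915039) [497.6 -55.7  18. ]
hole ((307.9381103515625, 197.81842041015625), (12.588042259216309, 14.937458992004395), 112.1223373413086) [536.5 -33.9  18. ]
board (array([513. , -85.6]), array([156.1, 132.6]), 27.57) (array([512.9, -85. ]), array([154.3, 132.5]), 27.41)
yellow 96 (array([497.4, -55.8]), array([30.9, 30. ]), 23.73)
red 90 (array([453. , -76.3]), array([28.3, 30.1]), 83.3)
```

Emit:
arm_command:
  steps:
    - [[0,0,0],0,55]
    - [[0,0,0],0,60]
    - [[0,0,0],0,60]
    - [[0,0,0],0,60]
    - [[0,0,0],0,60]

```text
time: 6.5
tool_pos: [352.7, -156.6, 36.9]
orientation: [0.0, -0.236, 0.972, 0.0]
contact_force: [0.3, 0.1, -0.4]
gripper_width: 0.63
gripper_force: 0.0
```

Emit:
arm_command:
  steps:
    - [[0,0,-0.03],0,62]
    - [[0,0,-0.08],0,62]
    - [[0,0,-0.14],0,62]
    - [[0,0,-0.2],0,62]
    - [[0,0,-0.2],0,62]

```text
time: 7.0
tool_pos: [356.1, -158.8, 194.5]
orientation: [0.005, -0.236, 0.972, -0.005]
contact_force: [0.3, -0.5, 0.6]
gripper_width: 0.651
gripper_force: 0.0
```

```bash
python3 - <<'E'
from m import *
rel([536.5,-33.9,180],62)
im,d=grab("top","3"); im2,_=grab("scene","3")
a=cv2.resize(im[130:280,270:410],(373,400),interpolation=cv2.INTER_CUBIC); b=cv2.resize(im2[200:300,200:300],(400,400),interpolation=cv2.INTER_CUBIC)
cv2.imwrite("pics/crop4.png",np.hstack([a,b]))
E
```

```text
t 7.0 pos [ 356.1 -158.8  194.5] yaw 117.4 w 61.9 F [ 0.3 -0.5  0.6] gf 0.0 j6 -2.61
  mm [-217.5   28.2   15.7] share [-0.2899  0.0376  0.0209] turn 0.1538 rows 4.4 z [ 0.012 -0.007 -1.   ]
```

View pics/crop4.png

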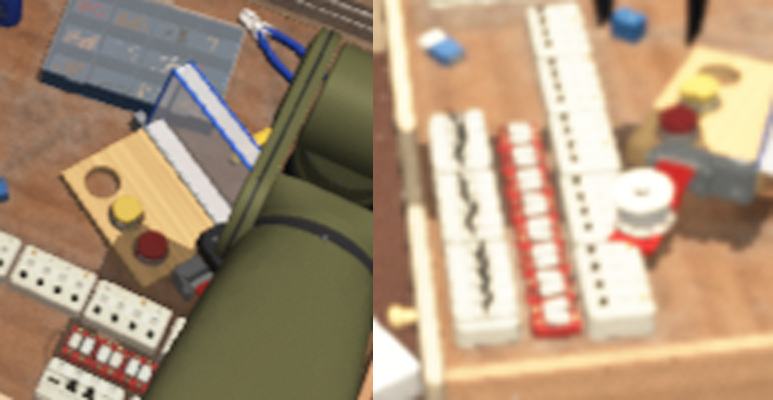

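Emit:
arm_command:
  steps:
    - [[-0.0531,0.0121,0],0,62]
    - [[-0.1062,0.0242,0],0,62]
    - [[-0.1593,0.0363,0],0,62]
    - [[-0.2124,0.0484,0],0,62]
    - [[-0.2657,0.0606,0],0,62]

```text
time: 7.6
tool_pos: [508.5, -23.2, 184.1]
orientation: [-0.002, -0.237, 0.972, 0.001]
contact_force: [0.2, -0.5, 1.1]
gripper_width: 0.654
gripper_force: 0.0
```

Emit:
arm_command:
  steps:
    - [[-0.0531,0.0121,0],0.023,62]
    - [[-0.1062,0.0242,0],0.046,62]
    - [[-0.1593,0.0363,0],0.069,62]
    - [[-0.2124,0.0484,0],0.092,62]
    - [[-0.2657,0.0606,0],0.115,62]

```text
time: 8.1
tool_pos: [664.6, 108.4, 183.3]
orientation: [-0.002, 0.125, 0.992, -0.001]
contact_force: [-0.0, 0.1, 0.4]
gripper_width: 0.65
gripper_force: 0.0
```

Emit:
arm_command:
  steps:
    - [[0,0,0.04],0.02,62]
    - [[0,0,0.08],0.0388,62]
    - [[0,0,0.08],0.0388,62]
    - [[0,0,0.08],0.0388,62]

```text
time: 8.5
tool_pos: [663.3, 107.0, 124.4]
orientation: [-0.002, 0.241, 0.971, -0.001]
contact_force: [-0.3, 0.3, 0.7]
gripper_width: 0.652
gripper_force: 0.0
```

```bash
python3 - <<'E'
from m import *
rel([668,105.3,25],62)
E
```

```text
t 8.5 pos [663.3 107.  124.4] yaw 62.1 w 62.0 F [-0.3  0.3  0.7] gf 0.0 j6 -1.0
  mm [-5.3  0.9 99.4] share [-0.0071  0.0012  0.1325] turn 0.0003 rows 2.0 z [-0.005 -0.    -1.   ]
```

Emit:
arm_command:
  steps:
    - [[-0.006,0,0.03],0,62]
    - [[-0.006,0.001,0.06],0,62]
    - [[-0.006,0.001,0.09],0,62]
    - [[-0.006,0.001,0.11],0,62]
    - [[-0.006,0.001,0.115],0,62]

```text
time: 9.0
tool_pos: [668.5, 105.4, 39.7]
orientation: [-0.001, 0.242, 0.97, -0.0]
contact_force: [-0.2, -0.3, -1.1]
gripper_width: 0.654
gripper_force: 0.0
```

```bash
python3 - <<'E'
from m import *
im2,_=grab("scene","4"); im2,_=grab("top","4")
rel([668,105.3,25],62)
E
```

```text
t 9.1 pos [669.5 105.6  41.1] yaw 62.0 w 62.2 F [0.4 0.9 0.1] gf 0.0 j6 -1.0
  mm [ 1.1 -1.  16.1] share [ 0.0015 -0.0013  0.0215] turn 0.0 rows 0.3 z [ 0.  0. -1.]
```

Emit:
arm_command:
  steps:
    - [[0.001,-0.001,0.01],0,62]
    - [[0.001,-0.001,0.02],0,62]
    - [[0.001,-0.001,0.0205],0,55]
    - [[0.001,-0.001,0.0205],0,45]
    - [[0.001,-0.001,0.0205],0,20]
  newtons: 12

```text
time: 9.6
tool_pos: [668.4, 105.5, 25.6]
orientation: [0.0, 0.242, 0.97, 0.0]
contact_force: [-0.3, 1.3, 0.3]
gripper_width: 0.467
gripper_force: 0.0
```

Emit:
arm_command:
  steps:
    - [[0,0,0],0,20]
    - [[0,0,0],0,20]
    - [[0,0,0],0,20]
    - [[0,0,0],0,20]

```text
time: 10.0
tool_pos: [668.5, 105.4, 25.7]
orientation: [0.0, 0.242, 0.97, 0.0]
contact_force: [-0.7, -0.1, 0.9]
gripper_width: 0.327
gripper_force: 12.0
```

```bash
python3 - <<'E'
from m import *
rel([536.5,-33.9,80],27.5)
E
```

```text
t 10.0 pos [668.5 105.4  25.7] yaw 62.0 w 31.1 F [-0.7 -0.1  0.9] gf 12.0 j6 -1.0
  mm [  51.1 -184.9  -54.4] share [ 0.0681 -0.2466 -0.0725] turn 0.0958 rows 4.0 z [ 0.001 -0.    -1.   ]
```

Emit:
arm_command:
  steps:
    - [[0,0,-0.02],0,20]
    - [[0,0,-0.05],0,20]
    - [[0,0,-0.08],0,20]
    - [[0,0,-0.08],0,20]

```text
time: 10.4
tool_pos: [671.2, 105.7, 90.6]
orientation: [0.004, 0.242, 0.97, 0.001]
contact_force: [0.6, -1.2, 0.1]
gripper_width: 0.329
gripper_force: 12.0
```

Emit:
arm_command:
  steps:
    - [[0.014,-0.05,0],0.02,20]
    - [[0.028,-0.1,0],0.04,20]
    - [[0.042,-0.15,0],0.06,20]
    - [[0.056,-0.2,0],0.08,20]
    - [[0.068,-0.246,0],0.0958,20]

```text
time: 10.9
tool_pos: [534.6, -34.3, 84.3]
orientation: [-0.001, 0.521, 0.854, -0.0]
contact_force: [0.1, -0.6, -0.5]
gripper_width: 0.331
gripper_force: 12.0
```

Emit:
arm_command:
  steps:
    - [[0,0,0],0,20]
    - [[0,0,0],0,20]
    - [[0,0,0],0,20]

```text
time: 11.2
tool_pos: [537.1, -33.0, 85.3]
orientation: [0.0, 0.518, 0.855, 0.0]
contact_force: [0.4, -0.2, -0.8]
gripper_width: 0.333
gripper_force: 12.0
```

```bash
python3 - <<'E'
from m import *
rel([536.5,-33.7,50],27.5)
im,_=grab("scene","5"); im2,_=grab("top","5")
rel([536.5,-33.7,50],27.5)
a=cv2.resize(im2[130:280,270:410],(373,400),interpolation=cv2.INTER_CUBIC); b=cv2.resize(im[190:270,230:310],(400,400),interpolation=cv2.INTER_CUBIC)
cv2.imwrite("pics/crop5.png",np.hstack([a,b]))
E
```

```text
t 11.2 pos [537.1 -33.   85.3] yaw 27.6 w 31.7 F [ 0.4 -0.2 -0.8] gf 12.0 j6 -0.64
  mm [-0.3 -0.9 35.3] share [-0.0004 -0.0012  0.0471] turn 0.0002 rows 0.7 z [ 0.  0. -1.]
t 11.3 pos [537.3 -32.8  85.3] yaw 27.6 w 31.6 F [-0.7  0.2 -0.8] gf 12.0 j6 -0.64
  mm [-0.4 -1.1 35.3] share [-0.0006 -0.0015  0.0471] turn 0.0002 rows 0.7 z [ 0.  0. -1.]
```

View pics/crop5.png

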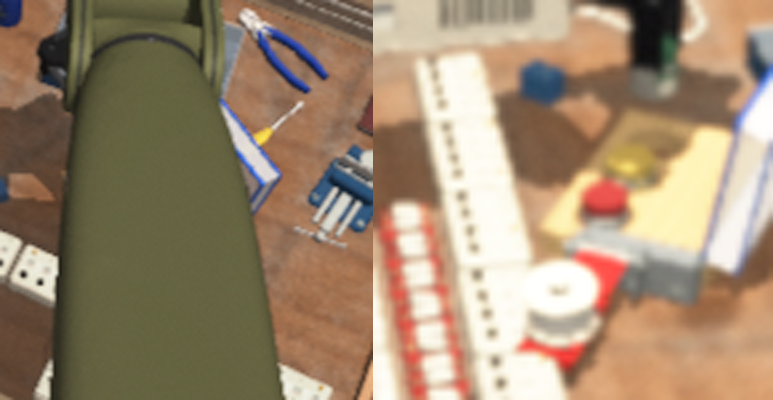

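Emit:
arm_command:
  steps:
    - [[0,-0.001,0.02],0,20]
    - [[0,-0.001,0.04],0,20]
    - [[0,-0.001,0.05],0,20]
    - [[0,-0.001,0.05],0,20]

```text
time: 11.7
tool_pos: [534.0, -33.4, 45.0]
orientation: [-0.002, 0.519, 0.855, -0.001]
contact_force: [-0.1, -0.4, 0.2]
gripper_width: 0.331
gripper_force: 12.0
```

Emit:
arm_command:
  steps:
    - [[0,0,0.004],0,20]
    - [[0,0,0.008],0,20]
    - [[0,0,0.0125],0,20]
    - [[0,0,0.0135],0,20]
    - [[0,0,0.0135],0,20]

```text
time: 12.2
tool_pos: [535.9, -33.9, 37.7]
orientation: [0.0, 0.519, 0.855, 0.0]
contact_force: [0.1, 0.5, 0.2]
gripper_width: 0.333
gripper_force: 12.0
```

```bash
python3 - <<'E'
from m import *
im,_=grab("scene","6")
rel([536.5,-33.7,37],27.5)
b=cv2.resize(im[190:260,230:330],(800,560),interpolation=cv2.INTER_CUBIC)
cv2.imwrite("pics/crop6.png",b)
E
```

```text
t 12.25 pos [536.  -33.9  37.8] yaw 27.5 w 31.2 F [-0.5  0.3 -1.7] gf 12.0 j6 -0.64
  mm [-0.1  0.6  0.8] share [-0.0001  0.0008  0.0011] turn -0.0 rows 0.0 z [ 0. -0. -1.]
```

View pics/crop6.png

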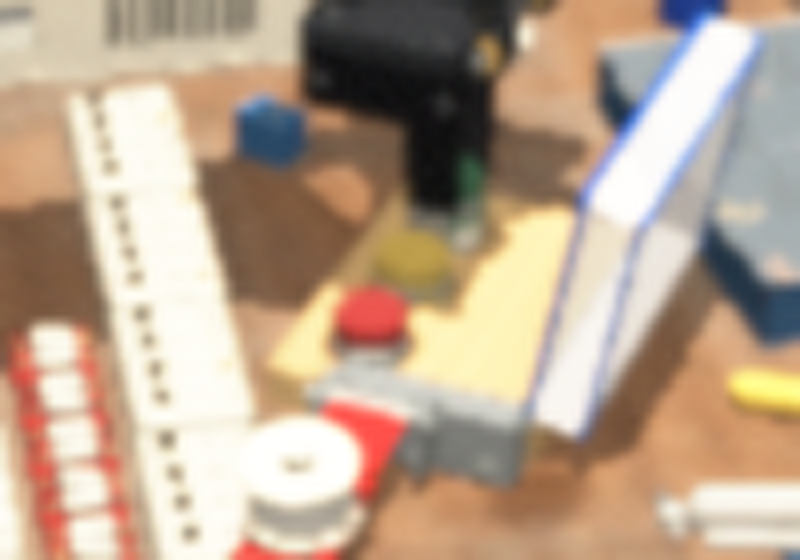

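Emit:
arm_command:
  steps:
    - [[0,0,0],0,45]
    - [[0,0,0],0,45]
    - [[0,0,0],0,45]

```text
time: 12.55
tool_pos: [536.1, -33.9, 37.9]
orientation: [0.0, 0.519, 0.855, 0.0]
contact_force: [-0.5, 0.4, 0.7]
gripper_width: 0.466
gripper_force: 0.0
```

Emit:
arm_command:
  steps:
    - [[0,0,-0.03],0,45]
    - [[0,0,-0.09],0,45]
    - [[-0.06,0.05,-0.15],0,45]
    - [[-0.12,0.1,-0.19],0,45]
    - [[-0.14,0.13,-0.19],0,45]

```text
time: 13.05
tool_pos: [660.4, -79.5, 179.7]
orientation: [0.002, 0.519, 0.855, 0.001]
contact_force: [0.3, -0.4, 0.1]
gripper_width: 0.472
gripper_force: 0.0
```

```bash
python3 - <<'E'
from m import *
np.set_printoptions(suppress=True,precision=1)
im,_=grab("scene","7"); im2,d=grab("top","7")
rel([352.5,-156.7,180],117.4)
for n,i,dd in(("top",im2,d),("scene",im,_)):
    P=cloud(n,dd); hsv=cv2.cvtColor(i,cv2.COLOR_BGR2HSV)
    for lab,lo,hi,c in(("green",65,90,(536.5,-33.9)),("yellow",20,35,(497.4,-55.8)),("red",0,8,(453,-76.3))):
        m=near(P,*c,22)&(hsv[...,0]>=lo)&(hsv[...,0]<=hi)&(hsv[...,1]>90)&(P[...,2]>10)
        q=P[m]; print(n,lab,len(q),q.mean(0) if len(q) else 0, np.percentile(q[:,2],[10,50,90]) if len(q) else 0)
a=cv2.resize(im2[130:280,270:410],(373,400),interpolation=cv2.INTER_CUBIC); b=cv2.resize(im[190:270,230:310],(400,400),interpolation=cv2.INTER_CUBIC)
cv2.imwrite("pics/crop7.png",np.hstack([a,b]))
E
```

```text
t 13.15 pos [663.8 -80.5 178.8] yaw 27.4 w 45.0 F [-0.1 -0.5 -0.7] gf 0.0 j6 -0.68
  mm [  75.8 -311.3   -3.2] share [ 0.1 -0.4 -0. ] turn -0.2499 rows 6.4 z [ 0. -0. -1.]
top green 0 0 0
top yellow 202 [496.6 -55.5 568.1] [562.1 568.4 573.9]
top red 0 0 0
scene green 21 [531.9 -39.4  30.8] [28.9 31.  32.5]
scene yellow 67 [493.8 -61.9  59.4] [16.4 30.  33.6]
scene red 54 [450.9 -83.8  30.5] [25.3 31.3 33.7]
```

View pics/crop7.png

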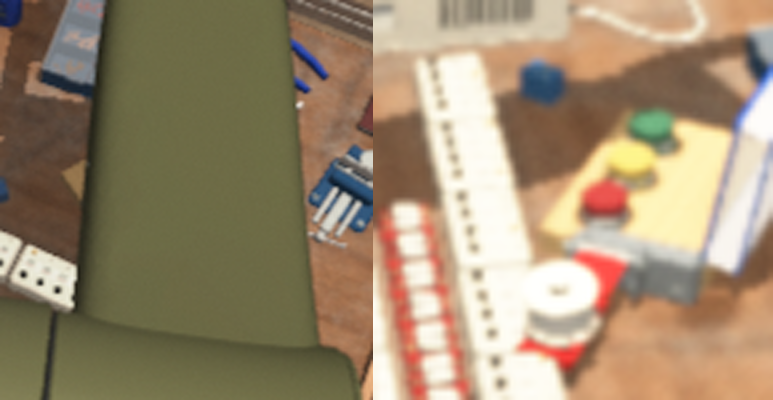

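Emit:
arm_command:
  steps:
    - [[0.01,-0.04,0],-0.023,55]
    - [[0.02,-0.08,0],-0.046,62]
    - [[0.03,-0.12,0],-0.069,66]
    - [[0.04,-0.16,0],-0.092,68]
    - [[0.05,-0.2,0],-0.115,68]

```text
time: 13.65
tool_pos: [505.8, -114.2, 175.1]
orientation: [-0.001, 0.18, 0.984, 0.0]
contact_force: [0.3, -0.8, 0.5]
gripper_width: 0.71
gripper_force: 0.0
```

```bash
python3 - <<'E'
from m import *
np.set_printoptions(suppress=True,precision=1)
im,d=load("scene","7"); P=cloud("scene",d); z=P[...,2]
m=near(P,352,-157,32)&(z>47)&(z<64); q=P[m]; print("reel top",len(q),rect(q[:,:2]),cv2.minEnclosingCircle(q[:,:2].astype(np.float32)),np.percentile(q[:,2],[10,50,90]))
hsv=cv2.cvtColor(im,cv2.COLOR_BGR2HSV); m&=(hsv[...,1]<60)
v,u=np.nonzero(m); print(rect(plane("scene",u,v,54.)[:,:2]))
rel([352.5,-156.7,120],117.4)
E
```

```text
reel top 120 (array([ 346.6, -161.7]), array([44.7, 43.1]), 39.29) ((346.4278869628906, -159.82443237304688), 23.773326873779297) [48.9 50.8 53.2]
(array([ 345.9, -164.2]), array([44.1, 41.2]), 50.82)
t 13.65 pos [ 505.8 -114.2  175.1] yaw 69.3 w 67.6 F [ 0.3 -0.8  0.5] gf 0.0 j6 -1.53
  mm [128.3 -94.   55.3] share [ 0.2 -0.1  0.1] turn -0.1337 rows 3.4 z [-0.  0. -1.]
```

Emit:
arm_command:
  steps:
    - [[0.043,-0.031,0],-0.023,68]
    - [[0.086,-0.062,0],-0.046,68]
    - [[0.129,-0.093,0],-0.069,68]
    - [[0.171,-0.125,0],-0.092,68]
    - [[0.171,-0.125,0.04],-0.115,68]

```text
time: 14.15
tool_pos: [354.0, -157.7, 149.6]
orientation: [0.004, -0.178, 0.984, -0.004]
contact_force: [0.9, -0.4, 0.2]
gripper_width: 0.713
gripper_force: 0.0
```

Emit:
arm_command:
  steps:
    - [[0,0,0.03],-0.0187,68]
    - [[0,0,0.05],-0.0187,68]
    - [[0,0,0.05],-0.0187,68]

```text
time: 14.45
tool_pos: [352.1, -154.4, 105.5]
orientation: [-0.002, -0.234, 0.972, 0.002]
contact_force: [-0.7, 0.4, -0.2]
gripper_width: 0.715
gripper_force: 0.0
```

```bash
python3 - <<'E'
from m import *
rel([351.5,-156.7,37],117.4)
E
```

```text
t 14.45 pos [ 352.1 -154.4  105.5] yaw 117.0 w 68.0 F [-0.7  0.4 -0.2] gf 0.0 j6 -2.6
  mm [ 1.4 -2.1 68.5] share [ 0.0019 -0.0029  0.0913] turn -0.0011 rows 1.4 z [-0.005  0.003 -1.   ]
```

Emit:
arm_command:
  steps:
    - [[0.002,-0.002,0.03],-0.001,68]
    - [[0.002,-0.002,0.06],-0.001,64]
    - [[0.002,-0.002,0.08],-0.001,62]
    - [[0.002,-0.002,0.09],-0.001,60]
    - [[0.002,-0.002,0.09],-0.001,60]
  newtons: 20

```text
time: 14.95
tool_pos: [353.4, -157.4, 40.5]
orientation: [-0.001, -0.237, 0.972, 0.001]
contact_force: [-0.1, -0.0, -0.4]
gripper_width: 0.633
gripper_force: 0.0
```

```bash
python3 - <<'E'
from m import *
rel([351.5,-156.7,36],117.4)
E
```

```text
t 14.95 pos [ 353.4 -157.4   40.5] yaw 117.4 w 60.2 F [-0.1 -0.  -0.4] gf 0.0 j6 -2.61
  mm [1.3 1.5 4.5] share [0.0018 0.002  0.006 ] turn -0.0 rows 0.1 z [-0.001  0.001 -1.   ]
```

Emit:
arm_command:
  steps:
    - [[0.001,0.001,0.005],0,55]
    - [[0.001,0.001,0.006],0,30]
    - [[0.001,0.001,0.006],0,30]
    - [[0.001,0.001,0.006],0,30]
    - [[0.001,0.001,0.006],0,30]

```text
time: 15.45
tool_pos: [353.1, -157.5, 37.0]
orientation: [0.0, -0.237, 0.972, 0.0]
contact_force: [-1.2, 1.3, 3.5]
gripper_width: 0.454
gripper_force: 20.0
```

Emit:
arm_command:
  steps:
    - [[0,0,0],0,30]
    - [[0,0,-0.01],0,30]
    - [[0,0,-0.03],0,30]
    - [[0,0,-0.05],0,30]
    - [[0,0,-0.07],0,30]

```text
time: 15.95
tool_pos: [352.4, -157.4, 89.1]
orientation: [-0.0, -0.237, 0.972, 0.0]
contact_force: [-0.6, 0.1, -2.7]
gripper_width: 0.458
gripper_force: 20.0
```

Emit:
arm_command:
  steps:
    - [[0,0,-0.04],0,30]
    - [[0,0,-0.07],0,30]
    - [[0,0,-0.09],0,30]
    - [[0,0,-0.09],0,30]
    - [[0,0,-0.09],0,30]

```text
time: 16.45
tool_pos: [352.6, -157.4, 155.9]
orientation: [-0.0, -0.237, 0.972, 0.0]
contact_force: [-0.6, -0.1, -2.8]
gripper_width: 0.457
gripper_force: 20.0
```

```bash
python3 - <<'E'
from m import *
rel([673.6,-108.2,150],117.4)
im,_=grab("scene","8"); im2,d=grab("top","8")
rel([673.6,-108.2,150],117.4)
a=cv2.resize(im2[130:280,270:410],(373,400),interpolation=cv2.INTER_CUBIC); b=cv2.resize(im[190:270,230:310],(400,400),interpolation=cv2.INTER_CUBIC)
cv2.imwrite("pics/crop8.png",np.hstack([a,b]))
E
```

```text
t 16.45 pos [ 352.6 -157.4  155.9] yaw 117.4 w 43.4 F [-0.6 -0.1 -2.8] gf 20.0 j6 -2.61
  mm [-307.7 -104.     5.8] share [-0.4102 -0.1386  0.0077] turn -0.0 rows 6.5 z [-0. -0. -1.]
t 16.55 pos [ 352.  -157.   154.8] yaw 117.4 w 43.4 F [ 0.6  0.4 -2.7] gf 20.0 j6 -2.61
  mm [-308.  -104.6    4.1] share [-0.4107 -0.1394  0.0055] turn -0.0 rows 6.5 z [-0.002  0.001 -1.   ]
```

View pics/crop8.png

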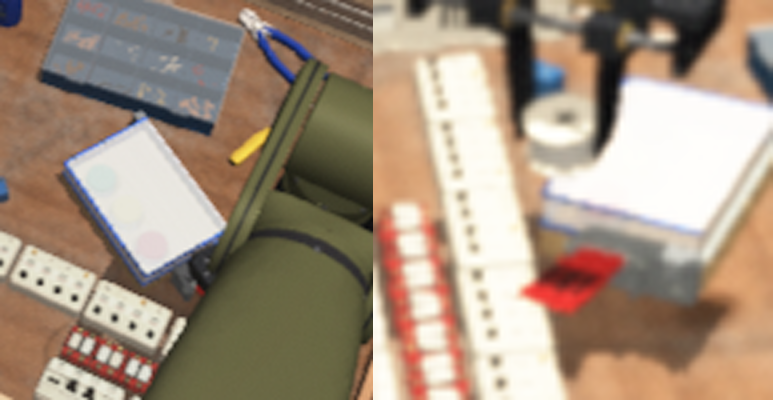

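Emit:
arm_command:
  steps:
    - [[-0.03,-0.01,0],0,30]
    - [[-0.08,-0.027,0],0,30]
    - [[-0.13,-0.044,0],0,30]
    - [[-0.18,-0.061,0],0,30]
    - [[-0.205,-0.0695,0],0,30]

```text
time: 17.05
tool_pos: [515.0, -132.2, 154.5]
orientation: [-0.001, -0.237, 0.971, 0.001]
contact_force: [-0.5, -0.2, -2.2]
gripper_width: 0.455
gripper_force: 20.0
```

Emit:
arm_command:
  steps:
    - [[-0.05,-0.017,0],0,30]
    - [[-0.1,-0.034,0],0,30]
    - [[-0.15,-0.051,0],0,30]
    - [[-0.19,-0.064,0],0,30]
    - [[-0.205,-0.0695,0],0,30]

```text
time: 17.55
tool_pos: [675.2, -107.7, 153.9]
orientation: [-0.001, -0.237, 0.971, 0.001]
contact_force: [0.0, -0.1, -2.5]
gripper_width: 0.457
gripper_force: 20.0
```

Emit:
arm_command:
  steps:
    - [[0,0,0.03],0,30]
    - [[0,0,0.07],0,30]
    - [[0,0,0.1],0,30]
    - [[0,0,0.12],0,30]
    - [[0,0,0.12],0,30]

```text
time: 18.05
tool_pos: [670.8, -108.2, 62.3]
orientation: [-0.003, -0.237, 0.972, 0.002]
contact_force: [-0.5, -0.2, -3.8]
gripper_width: 0.454
gripper_force: 20.0
```

```bash
python3 - <<'E'
from m import *
rel([673.6,-108.2,44],117.4)
E
```

```text
t 18.05 pos [ 670.8 -108.2   62.3] yaw 117.4 w 43.2 F [-0.5 -0.2 -3.8] gf 20.0 j6 -2.29
  mm [-2.6 -1.4 18.3] share [-0.0034 -0.0019  0.0244] turn -0.0001 rows 0.4 z [-0.007  0.002 -1.   ]
```

Emit:
arm_command:
  steps:
    - [[0,0,0.008],0,30]
    - [[0,0,0.014],0,30]
    - [[0,0,0.019],0,30]
    - [[0,0,0.021],0,30]
    - [[0,0,0.021],0,30]

```text
time: 18.55
tool_pos: [673.9, -108.6, 50.8]
orientation: [0.0, -0.237, 0.972, -0.0]
contact_force: [-0.5, 0.6, -3.1]
gripper_width: 0.458
gripper_force: 20.0
```

Emit:
arm_command:
  steps:
    - [[0,0,0.002],0,30]
    - [[0,0,0.003],0,30]
    - [[0,0,0.003],0,30]

```text
time: 18.85
tool_pos: [673.8, -108.6, 48.4]
orientation: [-0.0, -0.237, 0.972, 0.0]
contact_force: [0.6, 0.3, -2.9]
gripper_width: 0.458
gripper_force: 20.0
```

Still no support force (−3 N is the reel's weight); lower gradually.

Emit:
arm_command:
  steps:
    - [[0,0,0.002],0,30]
    - [[0,0,0.003],0,30]
    - [[0,0,0.003],0,30]

```text
time: 19.15
tool_pos: [673.7, -108.6, 46.0]
orientation: [-0.0, -0.237, 0.972, 0.0]
contact_force: [0.5, 0.2, -1.8]
gripper_width: 0.457
gripper_force: 20.0
```

Emit:
arm_command:
  steps:
    - [[0,0,0.001],0,30]
    - [[0,0,0.002],0,30]
    - [[0,0,0.002],0,30]

```text
time: 19.45
tool_pos: [674.1, -108.5, 45.4]
orientation: [0.0, -0.237, 0.972, 0.0]
contact_force: [-1.9, 1.7, 1.5]
gripper_width: 0.457
gripper_force: 20.0
```

Emit:
arm_command:
  steps:
    - [[0,0,0.001],0,30]
    - [[0,0,0.002],0,30]
    - [[0,0,0.002],0,30]

```text
time: 19.75
tool_pos: [674.8, -108.3, 44.5]
orientation: [0.001, -0.237, 0.972, -0.0]
contact_force: [-0.4, 2.7, 5.2]
gripper_width: 0.451
gripper_force: 20.0
```

Emit:
arm_command:
  steps:
    - [[0,0,0],0,60]
    - [[0,0,0],0,65]
    - [[0,0,0],0,65]
    - [[0,0,0],0,65]

```text
time: 20.15
tool_pos: [673.7, -108.7, 42.8]
orientation: [-0.0, -0.237, 0.972, -0.0]
contact_force: [0.1, -0.7, 0.3]
gripper_width: 0.676
gripper_force: 0.0
```

Emit:
arm_command:
  steps:
    - [[0,0,-0.03],0,65]
    - [[0,0,-0.08],0,65]
    - [[0,0,-0.14],0,65]
    - [[0,0,-0.2],0,65]
    - [[0,0,-0.22],0,65]

```text
time: 20.65
tool_pos: [676.5, -109.4, 215.2]
orientation: [0.004, -0.237, 0.972, -0.002]
contact_force: [0.4, -0.8, 0.6]
gripper_width: 0.685
gripper_force: 0.0
```

Emit:
arm_command:
  steps:
    - [[0.01,0.05,0],0,65]
    - [[0.02,0.1,0],0,65]
    - [[0.02,0.16,0],0,65]
    - [[0.02,0.22,0],0,65]
    - [[0.02,0.28,0],0,65]

```text
time: 21.15
tool_pos: [562.5, 72.1, 207.1]
orientation: [-0.001, -0.236, 0.972, 0.0]
contact_force: [0.1, 0.2, 0.1]
gripper_width: 0.683
gripper_force: 0.0
```

```bash
python3 - <<'E'
from m import *
im2,d=grab("top","9"); im,_=grab("scene","9")
rel([673.6,-108.2,44])
P=cloud("top",d); z=P[...,2]
h=P[near(P,673,-108,40)&(z>54)&(z<68)]
if len(h): print("reel",rect(h[:,:2]),np.percentile(h[:,2],[5,50,95]))
a=cv2.resize(im2[100:280,220:420],(444,400),interpolation=cv2.INTER_CUBIC); b=cv2.resize(im[180:280,230:320],(350,400),interpolation=cv2.INTER_CUBIC)
cv2.imwrite("pics/crop9.png",np.hstack([a,b]))
E
```

```text
t 21.25 pos [561.5  74.6 207.2] yaw 117.7 w 65.2 F [-0.5 -0.4  0.8] gf 0.0 j6 -2.02
  mm [ -14.6 -214.3  162.8] share [-0.0195 -0.2857  0.217 ] turn 0.0 rows 5.4 z [-0.002  0.001 -1.   ]
reel (array([ 672.7, -110.1]), array([41.2, 44.1]), 80.72) [57.51529557 61.304453   65.30730405]
```

View pics/crop9.png

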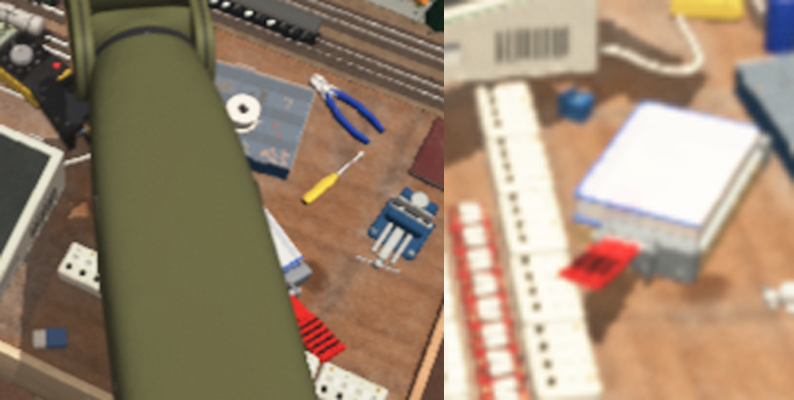

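The reel stands level on the case lid (top at 61 mm, crop 243,112). The cover is shut with the lever up, and the gripper is clear of everything.

```bash
python3 -c "
from bench import robot
print(robot.sign_off())"
```

```text
the job is handed in; nothing more can be done
None
```

The green pot is down in the left pocket beside the other two, the cover is shut, and the reel is back on the parts case lid; I handed the job in at about 21 s, and no verdict was returned.

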